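# Shut the micro-centrifuge and press its sunken reset key

## Robot

A 7-joint arm with a two-finger parallel gripper is mounted at the origin on the work surface. World frame = base frame: x ahead of the robot, y to its left, z up, the work surface at z = 0. Lengths are in m, angles in degrees, forces in N, time in s.
With the tool pointing down it reaches from about 0.4 to 0.85 m from the base axis. Payload 10.4 kg.
Tool frame: the origin (TCP) lies at the very end of the fingers, on their centre line; the grasp point (between the pads) lies 19 mm behind it; x points along the fingers, y is the direction in which the jaws open and shut, and the axes are right-handed (so a half turn about x gives the same grasp; the last joint's range is limited). The gripper opens to 85 mm and grips with 20 to 120 N. Pads are 22 mm wide; open, the fingers measure 114 mm over their backs; the gripper's body (76 mm by 85 mm) begins 54 mm behind the grasp point. The pads swing forward as they close: fully open they stand 13 mm farther back than shut.
Start: joints at [64.137, 19.034, -3.707, 83.658, 1.238, 77.344, -5.071], TCP at [0.26, -0.568, 0.231] pointing down, gripper open.
Joint ranges: [-148.97, 148.97], [-28.65, 121.19], [-84.17, 76.75], [9.2, 138.47], [-72.65, 252.65], [3.7, 117.97], [-149.18, 149.18]. Speed limits (degrees/s): [127.2, 127.2, 159.86, 159.86, 180, 180, 180].

## Interface

Orientations are given as a 3x3 rotation matrix whose columns are the frame's x, y, z axes.
In Python, from plant import state, capture, sign_off gives the robot as it stands.
- The arm moves only by the tool apply_moves, never from a script. Its argument "increments" is a list of rows, each a list of 7 numbers: the shift along the tool's x, y, z in mm, then the turn, a rotation vector about the tool's x, y, z in degrees, then the closure, from 0 (fully open) to 1 (shut). A call has 1 to 5 rows; each row is the pose to reach, as a shift and turn from the pose commanded when the call began, along the tool's axes at that moment; what a row does not reach only later rows make up. A row lasts 1/8 s, in which the tool goes at most 62.5 mm and 10.7 degrees, less where a joint would pass 70% of its speed; a pose out of reach is approached as far as the arm can. A call with a gripper value outside its range is refused whole. The fingers move at their own pace and stop on an object; the grip force is fixed at half the most. Time passes only in rows, so rows that repeat a pose let the fingers close. It gives the time, the measured TCP pose, the force and the opening at its end, in the units of the state.
- state(): the state, without advancing time (a new reading comes with each control period).
- capture(name): name is "scene" or "top"; returns a dict with "frame" (400x640x3 uint8, red, green, blue), "K" (3x3 intrinsics, pixels), "D" ([k1, k2, p1, p2, k3] as OpenCV has them; the pictures are not rectified), "extrinsics" (4x4, takes a point from camera to world coordinates). Camera axes: x right, y down, z forward; pixel columns grow to the right and rows downward; lengths in m; the calibration is good to about 2 mm. A picture is of the moment at which its call begins. There is no depth.
- sign_off(): hands the job in, once; it reports no verdict.
The state is a dict: "time_s": time; "joint_pos": joint angles; "joint_vel": joint speeds; "tau": joint torques, N m; "position": TCP position; "orientation": TCP orientation; "contact_force": force on the tool from outside, world axes, zero at the start; "torque": the same for the moment, N m; "opening": opening from 0.0 (shut) to 1.0 (fully open).
Only numpy, scipy, OpenCV 4.12 (cv2) and the standard library are available. Lean on these libraries where they do the work, as an engineer would, in place of code of your own. Each camera call takes 0.05 s, during which the arm holds its last target.

## Task

The micro-centrifuge has tripped with its lid open: push the lid down until it is fully shut, and only then reach into the yellow-collared well and press the sunken yellow reset key all the way down, hold it down for a good second, and let it come up again. Do it all with the fingertips, without picking anything up; leave the red power key in the blue-collared well unpressed, do not open the lid any wider, and leave the glassware and everything else on the bench where it stands.

Things in the scene. Friction and masses are not known exactly. Their poses are not given: they have to be found in the camera images.
- centrifuge: white bench micro-centrifuge, 280 mm deep (x) x 210 mm wide (y), fixed to the bench. Origin at the centre of its underside, on the bench; its own -x is the front (towards the robot, more or less), z up. The front 90 mm is a low deck with two grey key blocks side by side (tops 125 mm above the bench); the rest is the rotor bowl under the lid, rim 126 mm above the bench.
- lid (a joint): opening angle of the grey lid in rad: 0 shut, larger is more open (at most 1.3). Hinged along the machine's far edge, it opens upward, its front edge rising and swinging back away from the robot. A stiff hinge keeps it where it is left; 1 to 4 N of downward push near its front edge shuts it.
- lid_hinge (a point): point on the lid's hinge line, at mid width, 127 mm above the bench. Its axes turn with the lid: -x runs along the lid from the hinge to the front edge, z is square to the lid, outward; y is the hinge axis.
- lid_front (a point): middle of the front edge of the lid's outer face. The lid is a plate 180 mm from hinge to front edge, 200 mm wide and 16 mm thick; this point moves with it. Axes as the lid's. With the lid shut its outer face is 143 mm above the bench.
- reset_mouth (a point): centre of the mouth of the reset well, the one with the YELLOW collar: a round vertical well 48 mm in diameter in a grey key block on the front deck; this point is level with the collar's top, 126.5 mm above the bench. The collar is 68 mm outside, 51 mm inside, 1.5 mm high. The reset block may be on the left or on the right of the deck; the blocks' centres are 97 mm apart.
- reset_key_top (a point): centre of the top of the yellow reset key at the bottom of the yellow-collared well: a round key 32 mm in diameter, its top 20 mm below the collar's top when released; moves with the key. The well's floor is 13.5 mm below the released key top.
- reset_key (a joint): how far the reset key is pressed, m: 0 released, 0.006 all the way down. Sprung: about 1.2 N starts it, 4.8 N takes it fully down; it springs back when let go.
- power_mouth (a point): centre of the mouth of the power well, the same but with a BLUE collar and a red key; not to be pressed. Same sizes and height as the reset well.
- power_key (a joint): how far the red power key is pressed, m: 0 released, 0.006 all the way down. Sprung as the reset key.
- flask: loose conical blue flask, 74 mm across the foot, 104 mm tall; origin at the centre of its underside, z up
- bowl: loose white ceramic bowl, 90 mm across, 45 mm tall; origin at the centre of its underside
- tube_rack: loose orange tube rack 150 x 60 x 45 mm with capped tubes to 72 mm height; origin at the centre of its underside, x along its length
- vial: loose small amber vial, 28 mm across, 60 mm tall; origin at the centre of its underside
- slide_box: loose green slide box 170 x 90 x 35 mm; origin at the centre of its underside
- petri_stack: loose clear stack of dishes, 90 mm across, 32 mm tall; origin at the centre of its underside
- reagent: loose amber reagent bottle, 64 mm across, 130 mm tall; origin at the centre of its underside

How it is judged:
By the outcome, as a careful person would: the job done as asked, in the order asked, and still so for the second after the job is handed in, with the robot touching nothing.
It also fails if it takes over 56 s, if anything falls off the work surface, if the arm or the gripper's body presses on something with over 40 N, if the wrist force passes 120 N, or if a joint passes its speed limit or range.

## Working session

There is one attempt and no reset: what is moved stays moved. The work goes in short steps, Python scripts to look and compute and a tool call to move; the robot and the scene stay as the last step left them, time stands still between calls to the robot, and variables do not carry over. Pictures are saved under pics/ and viewed, and the job is handed in when it is done.

Besides the shell and the picture viewer there is one more tool, called after "Call:" as name(argument=value, ...), one argument or row to a line, values as JSON. apply_moves: Moves the arm, as the interface text tells. Its arguments: {"type":"object","properties":{"increments":{"type":"array"}},"required":["increments"]}

```bash
mkdir -p pics; ls
python3 - <<'E'
from plant import state,capture
import cv2,numpy as np
print(state())
for n in("scene","top"):
    c=capture(n);cv2.imwrite(f"pics/{n}0.png",c["frame"][:,:,::-1]);print(n,c["K"],c["D"],c["extrinsics"])
E
```

```text
pics
{'time_s': 0.0, 'joint_pos': array([64.13637989, 19.07274866, -3.70631118, 83.70373769,  1.23793193,
       77.34358176, -5.06914531]), 'joint_vel': array([ 0.02774079, -0.02319679, -0.02281724,  0.009683  ,  0.04886799,
       -0.01754421, -0.02108722]), 'tau': array([ 9.13686326e-04, -6.25433278e+01,  5.00374788e-02, -3.91606879e+01,
        1.64648693e-02,  9.84066428e-03,  4.45240619e-05]), 'position': array([ 0.2597029 , -0.568093  ,  0.23052636]), 'orientation': array([[-6.48159628e-04,  4.15817154e-01, -9.09448005e-01],
       [ 1.24090558e-03, -9.09447162e-01, -4.15817653e-01],
       [-9.99999020e-01, -1.39805532e-03,  7.34771085e-05]]), 'contact_force': array([-0.19188921, -0.77127492, -0.76407304]), 'torque': array([-0.00883926, -0.01312872,  0.01954372]), 'opening': 0.9966933015632257}
scene [[446.99795825   0.         317.68405398]
 [  0.         446.99795825 197.2782904 ]
 [  0.           0.           1.        ]] [-0.05218904  0.          0.          0.          0.        ] [[-0.07349     0.7613692  -0.64413986  1.69007991]
 [ 0.99722215  0.0482432  -0.05675005  0.10265956]
 [-0.01213237 -0.6465211  -0.76279963  1.46635835]
 [ 0.          0.          0.          1.        ]]
top [[413.79834906   0.         325.826226  ]
 [  0.         413.79834906 196.55207389]
 [  0.           0.           1.        ]] [-0.04106285  0.          0.          0.          0.        ] [[ 0.0136216  -0.97076736  0.23963552  0.16772264]
 [-0.9998932  -0.01449369 -0.00187726  0.01783892]
 [ 0.00529559 -0.23958436 -0.97086111  1.73468217]
 [ 0.          0.          0.          1.        ]]
```

View pics/scene0.png

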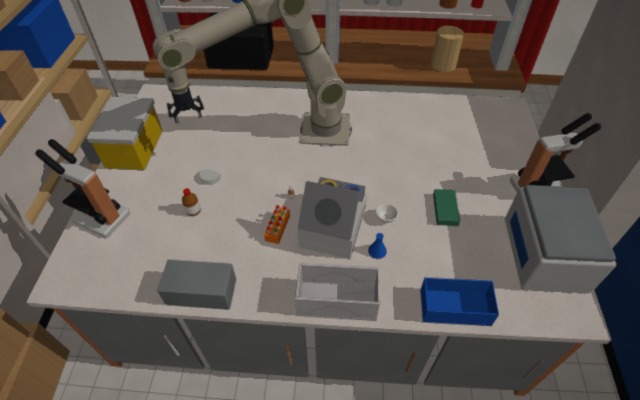

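View pics/top0.png

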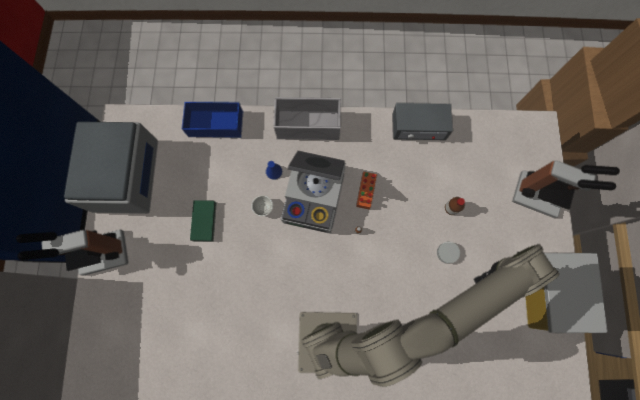

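The top view shows the centrifuge at about (315,190), the yellow collar at about (320,215) on the robot's right, blue at (296,210), and the lid open. I'll zoom in.

Run:
```python
import cv2
a=cv2.imread("pics/top0.png")[140:250,240:390];cv2.imwrite("pics/topz.png",cv2.resize(a,None,fx=5,fy=5,interpolation=cv2.INTER_CUBIC))
a=cv2.imread("pics/scene0.png")[165:270,255:415];cv2.imwrite("pics/scz.png",cv2.resize(a,None,fx=5,fy=5,interpolation=cv2.INTER_CUBIC))
```

```text
(no output)
```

View pics/topz.png

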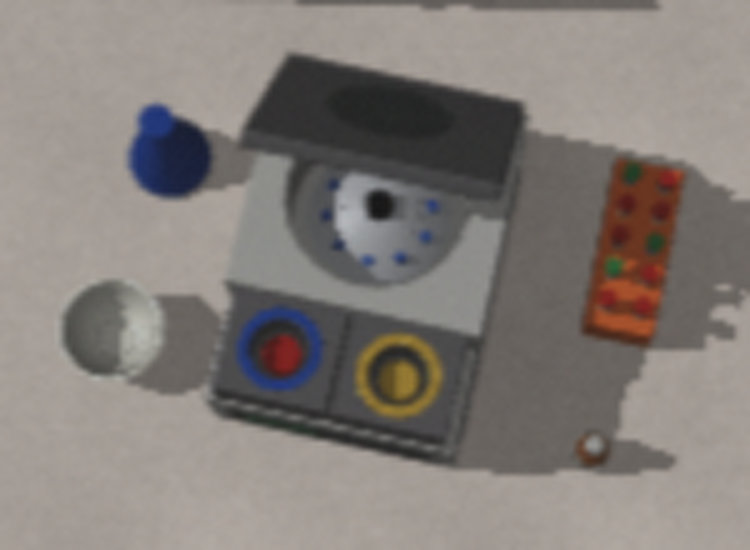

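View pics/scz.png

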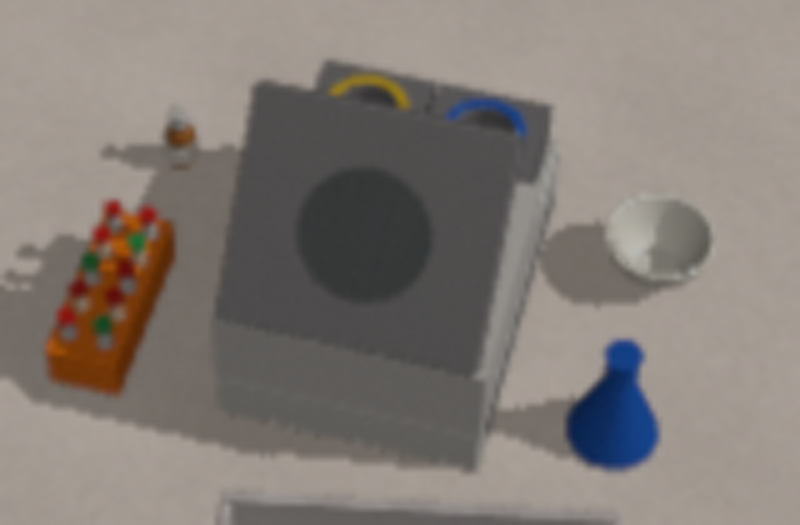

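```bash
cat > h.py <<'E'
import numpy as np,cv2
from plant import *
def proj(c,P):
    E=np.linalg.inv(c["extrinsics"]);r,_=cv2.Rodrigues(E[:3,:3])
    return cv2.projectPoints(np.array(P,float).reshape(-1,3),r,E[:3,3],c["K"],c["D"])[0][:,0]
def ray(c,uv,z):
    n=cv2.undistortPoints(np.array([[uv]],float),c["K"],c["D"])[0,0]
    d=c["extrinsics"][:3,:3]@[n[0],n[1],1];o=c["extrinsics"][:3,3]
    return o+d*(z-o[2])/d[2]
E
cat > fit.py <<'E'
from h import *
from scipy.optimize import least_squares
T=capture("top");S=capture("scene")
def cen(c,lo,hi,box):
    h=cv2.cvtColor(c["frame"],cv2.COLOR_RGB2HSV);m=cv2.inRange(h,lo,hi)
    b=np.zeros_like(m);x0,y0,x1,y1=box;b[y0:y1,x0:x1]=m[y0:y1,x0:x1]
    p=cv2.findNonZero(b)
    hull=cv2.convexHull(p);(e)=cv2.fitEllipse(hull) if len(hull)>5 else None
    return e
y=cen(T,(18,110,60),(32,255,255),(308,203,332,228));b=cen(T,(108,110,50),(125,255,255),(285,200,307,221))
print(y,b)
Y=ray(T,y[0],.1265);B=ray(T,b[0],.1265);print("yellow",Y,"blue",B,np.linalg.norm(Y-B))
zt=lambda a:(np.array(a)+.5)/5-.5
tp=zt([(290,55),(523,103),(247,135),(500,187)])+[240,140]
sp=zt([(217,320),(480,377),(258,82),(522,135)])+[255,165]
# order hinge L(+y)/R(-y), free L/R ; scene left = -y
sp=sp[[1,0,3,2]]
def lid(q):
    hx,hy,yaw,th=q;R=np.array([[np.cos(yaw),-np.sin(yaw),0],[np.sin(yaw),np.cos(yaw),0],[0,0,1]])
    n=np.array([np.sin(th),0,np.cos(th)])*.016;f=np.array([-np.cos(th),0,np.sin(th)])*.18
    P=[n+[0,.1,0],n-[0,.1,0],n+f+[0,.1,0],n+f-[0,.1,0]]
    return np.array([R@p for p in P])+[hx,hy,.127]
yaw0=np.arctan2(*(-(B-Y)[[0,1]]*[1,-1])[[0,1]]) 
v=(B-Y)/np.linalg.norm(B-Y);yaw0=np.arctan2(-v[0],v[1])
f=lambda q:np.r_[(proj(T,lid(q))-tp).ravel(),(proj(S,lid(q))-sp).ravel()]
s=least_squares(f,[.85,0,yaw0,.9]);print("yaw0",yaw0,s.x,f(s.x).round(1))
M=(Y+B)/2;u=np.array([np.cos(yaw0),np.sin(yaw0)]);print("hinge ahead of wells",(s.x[:2]-M[:2])@u,(s.x[:2]-M[:2])@[-u[1],u[0]])
print("lid corners",lid(s.x).round(3))
for n,c,px,z in[("bowl",T,(110+0,330),.03),("flask",T,(155,118),.104),("vial",T,(592,445),.06)]:
    print(n,ray(c,zt(px)+[240,140],z).round(3))
E
python3 fit.py
```

```text
((319.27362060546875, 214.65357971191406), (16.371173858642578, 17.087617874145508), 107.09942626953125) ((295.4112243652344, 209.3421173095703), (16.093347549438477, 16.748220443725586), 44.61560821533203)
yellow [0.49044835 0.03967126 0.1265    ] blue [0.51053952 0.13481878 0.1265    ] 0.09724559511823548
yaw0 -0.20810109552372472 [ 0.72788086  0.04038944 -0.1965874   0.84832434] [-0.8 -1.3  0.5 -1.1 -1.7 -0.4  0.6  0.  -0.2 -0.6 -0.6 -0.7  0.5 -0.8
 -0.9 -0.9]
hinge ahead of wells 0.2321615284819254 0.0011339922039278402
lid corners [[ 0.759  0.136  0.138]
 [ 0.72  -0.06   0.138]
 [ 0.642  0.159  0.273]
 [ 0.603 -0.037  0.273]]
bowl [0.545 0.285 0.03 ]
flask [0.709 0.245 0.104]
vial [ 0.448 -0.119  0.06 ]
```

```bash
cat > go.py <<'E'
from h import *
from scipy.spatial.transform import Rotation as Ro
def rel(p,az=None):
    s=state();R=s["orientation"];d=R.T@(np.array(p)-s["position"])*1000
    if az is None: rv=np.zeros(3)
    else:
        a=np.radians(az);y=np.array([np.cos(a),np.sin(a),0]);x=np.array([0,0,-1.]);G=np.c_[x,y,np.cross(x,y)]
        rv=Ro.from_matrix(R.T@G).as_rotvec(degrees=True)
    print(d.round(1),rv.round(2),"t",s["time_s"],"p",s["position"].round(4),"F",s["contact_force"].round(2))
E
python3 -c "
from go import *
rel([.643,.057,.34],-11.5)"
```

```text
[-108.9 -409.4 -608.5] [-5.393e+01 -2.000e-02  4.000e-02] t 0.2 p [ 0.2598 -0.5682  0.2308] F [-0.    0.4  -0.59]
```

Call:
apply_moves(
  increments=[
    [-60,0,0,0,0,0,1],
    [-110,0,0,0,0,0,1],
    [-110,0,0,0,0,0,1],
  ],
)

```text
time_s: 0.57
position: [0.2605, -0.5696, 0.346]
orientation: [[0.003, 0.416, -0.91], [-0.006, -0.91, -0.416], [-1.0, 0.007, -0.0]]
contact_force: [-0.2, -0.4, -1.1]
opening: 0.376
```

```bash
python3 -c "
from go import *
rel([.643,.057,.34],-11.5)"
```

```text
[   3.3 -410.9 -608.4] [-53.94   0.17  -0.4 ] t 0.575 p [ 0.2605 -0.5696  0.346 ] F [-0.2  -0.36 -1.14]
```

Call:
apply_moves(
  increments=[
    [0,-25,-38,-3.5,0,0,1],
    [0,-50,-76,-7,0,0,1],
    [0,-80,-120,-10.5,0,0,1],
    [0,-110,-165,-14,0,0,1],
    [0,-140,-208,-17.5,0,0,1],
  ],
)

```text
time_s: 1.2
position: [0.3914, -0.3527, 0.3404]
orientation: [[-0.001, 0.672, -0.741], [0.001, -0.741, -0.672], [-1.0, -0.001, 0.0]]
contact_force: [0.7, 0.6, -0.3]
opening: 0.0
```

```bash
python3 -c "
from go import *
rel([.643,.057,.34],-11.5)"
```

```text
[   0.5 -134.5 -461.6] [-3.63e+01 -1.00e-02  6.00e-02] t 1.2 p [ 0.3914 -0.3527  0.3404] F [ 0.65  0.56 -0.29]
```

Call:
apply_moves(
  increments=[
    [0,-14,-48,-4,0,0,1],
    [0,-28,-96,-8,0,0,1],
    [0,-42,-144,-12,0,0,1],
    [0,-56,-192,-16,0,0,1],
    [0,-70,-240,-20,0,0,1],
  ],
)

```text
time_s: 1.82
position: [0.5224, -0.1404, 0.3405]
orientation: [[-0.001, 0.884, -0.467], [0.0, -0.467, -0.884], [-1.0, -0.001, 0.0]]
contact_force: [0.8, -0.6, -0.3]
opening: 0.001
```

```bash
python3 -c "
from go import *
rel([.643,.057,.34],-11.5)"
```

```text
[   0.4   14.6 -230.9] [-16.31   0.02   0.06] t 1.825 p [ 0.5224 -0.1404  0.3405] F [ 0.83 -0.57 -0.34]
```

Call:
apply_moves(
  increments=[
    [0,3,-50,-4,0,0,1],
    [0,6,-100,-8,0,0,1],
    [0,10,-155,-12,0,0,1],
    [0,14,-205,-16.3,0,0,1],
    [0,14.6,-231,-16.3,0,0,1],
  ],
)

```text
time_s: 2.45
position: [0.6435, 0.0584, 0.3396]
orientation: [[-0.002, 0.98, -0.198], [0.001, -0.198, -0.98], [-1.0, -0.002, -0.001]]
contact_force: [-1.3, -1.1, -0.4]
opening: -0.003
```

```bash
python3 -c "
from go import *
rel([.643,.057,.34],-11.5)
c=capture('top');cv2.imwrite('pics/t1.png',cv2.resize(c['frame'][120:250,230:400,::-1],None,fx=4,fy=4,interpolation=2))
c=capture('scene');cv2.imwrite('pics/s1.png',cv2.resize(c['frame'][100:280,230:430,::-1],None,fx=3,fy=3,interpolation=2))
"
```

```text
[-0.4 -0.3  1.5] [ 0.1  -0.03  0.14] t 2.45 p [0.6435 0.0584 0.3396] F [-1.26 -1.13 -0.39]
```

View pics/t1.png

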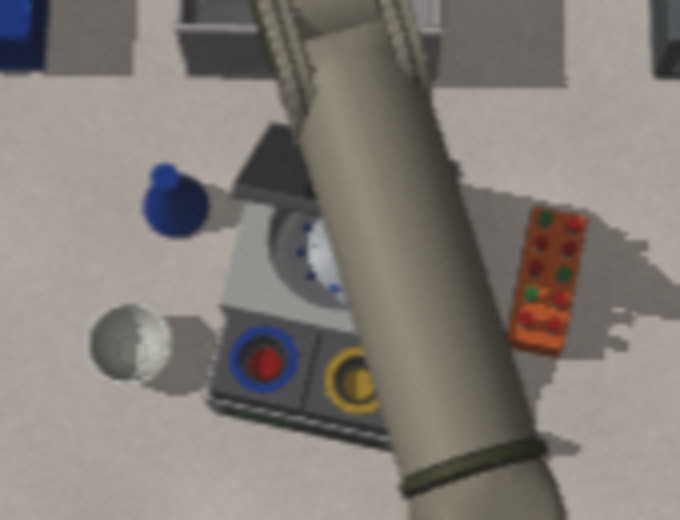

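View pics/s1.png

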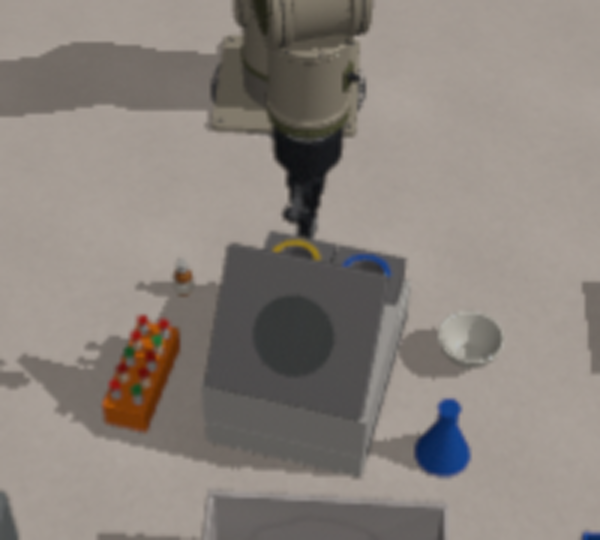

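Top: the arm covers the lid centre, nothing touched. Scene: the closed fingertips hang above the lid's front edge at about (305,235). Descending now.

Call:
apply_moves(
  increments=[
    [25,0,0,0,0,0,1],
    [50,0,0,0,0,0,1],
    [63,0,0,0,0,0,1],
  ],
)

```text
time_s: 2.92
position: [0.6425, 0.0541, 0.2765]
orientation: [[-0.002, 0.979, -0.203], [-0.001, -0.203, -0.979], [-1.0, -0.002, 0.001]]
contact_force: [0.4, 1.1, 0.6]
opening: 0.002
```

Call:
apply_moves(
  increments=[
    [5,-1,0,0,0,0,1],
    [10,-4,0,0,0,0,1],
    [15,-8,0,0,0,0,1],
    [20,-11,0,0,0,0,1],
    [25,-15,0,0,0,0,1],
  ],
)

```text
time_s: 3.55
position: [0.6285, 0.0585, 0.2535]
orientation: [[0.001, 0.979, -0.202], [-0.0, -0.202, -0.979], [-1.0, 0.001, -0.0]]
contact_force: [0.1, 0.8, 3.1]
opening: 0.005
```

Call:
apply_moves(
  increments=[
    [8,-5,0,0,0,0,1],
    [16,-10,0,0,0,0,1],
    [24,-14,0,0,0,0,1],
    [32,-19,0,0,0,0,1],
    [40,-24,0,0,0,0,1],
  ],
)

```text
time_s: 4.18
position: [0.6046, 0.0633, 0.2127]
orientation: [[-0.0, 0.979, -0.202], [-0.0, -0.202, -0.979], [-1.0, -0.0, 0.0]]
contact_force: [0.2, 0.4, 2.5]
opening: -0.0
```

Call:
apply_moves(
  increments=[
    [8,-4,0,0,0,0,1],
    [16,-8,0,0,0,0,1],
    [24,-12,0,0,0,0,1],
    [32,-16,0,0,0,0,1],
    [40,-19,0,0,0,0,1],
  ],
)

```text
time_s: 4.8
position: [0.5864, 0.067, 0.1728]
orientation: [[0.001, 0.979, -0.202], [-0.0, -0.202, -0.979], [-1.0, 0.001, -0.0]]
contact_force: [0.6, -1.8, 0.8]
opening: -0.001
```

```bash
python3 -c "
from go import *
rel([.581,.0696,.143],-11.5)
c=capture('scene');cv2.imwrite('pics/s2.png',cv2.resize(c['frame'][100:280,230:430,::-1],None,fx=3,fy=3,interpolation=2))
"
```

```text
[29.8 -5.8 -1.5] [-0.14 -0.   -0.03] t 4.8 p [0.5864 0.067  0.1728] F [ 0.62 -1.77  0.84]
```

View pics/s2.png

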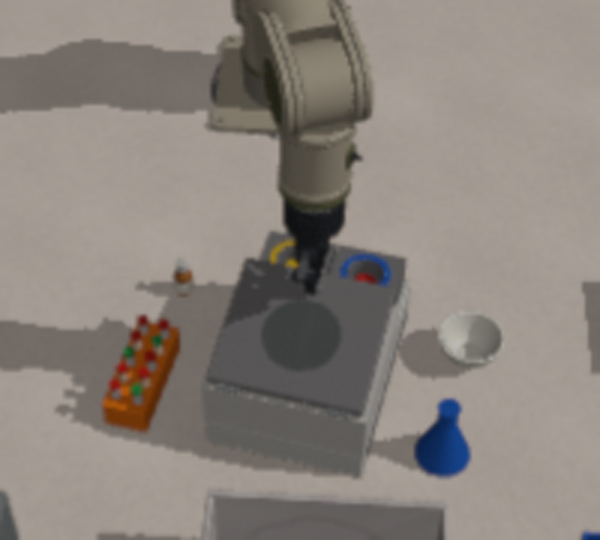

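The lid is nearly shut and the tips are on its front part at (312,285).

Call:
apply_moves(
  increments=[
    [6,-1,0,0,0,0,1],
    [12,-2,0,0,0,0,1],
    [18,-2,0,0,0,0,1],
    [23,-3,0,0,0,0,1],
    [27,-3,0,0,0,0,1],
  ],
)

```text
time_s: 5.48
position: [0.5833, 0.0677, 0.1459]
orientation: [[-0.0, 0.979, -0.202], [-0.0, -0.202, -0.979], [-1.0, -0.0, 0.0]]
contact_force: [-1.1, 0.5, 1.1]
opening: -0.0
```

Call:
apply_moves(
  increments=[
    [2,0,0,0,0,0,1],
    [4,0,0,0,0,0,1],
    [5,0,0,0,0,0,1],
    [5,0,0,0,0,0,1],
  ],
)

```text
time_s: 5.98
position: [0.5835, 0.0677, 0.143]
orientation: [[0.001, 0.979, -0.202], [-0.001, -0.202, -0.979], [-1.0, 0.001, 0.001]]
contact_force: [-9.0, -1.7, 17.0]
opening: 0.001
```

Call:
apply_moves(
  increments=[
    [-10,0,0,0,0,0,1],
    [-30,0,0,0,0,0,1],
    [-60,0,0,0,0,0,1],
    [-60,0,0,0,0,0,1],
  ],
)

```text
time_s: 6.48
position: [0.585, 0.0681, 0.2048]
orientation: [[0.005, 0.979, -0.202], [0.0, -0.202, -0.979], [-1.0, 0.005, -0.001]]
contact_force: [0.8, -0.1, -0.5]
opening: -0.006
```

```bash
cat > l.py <<'E'
from go import *
import sys
rel([.4904,.0397,.16],-11.5)
n=sys.argv[1]
c=capture('scene');cv2.imwrite(f'pics/s{n}.png',cv2.resize(c['frame'][120:270,240:420,::-1],None,fx=4,fy=4,interpolation=2))
t=capture('top');cv2.imwrite(f'pics/t{n}.png',cv2.resize(t['frame'][140:250,240:390,::-1],None,fx=5,fy=5,interpolation=2))
h=cv2.cvtColor(c['frame'],cv2.COLOR_RGB2HSV);m=cv2.inRange(h,(18,110,60),(32,255,255));b=np.zeros_like(m);b[165:215,300:375]=m[165:215,300:375]
p=cv2.findNonZero(b)
if p is not None:
    print('scene yellow bbox',cv2.boundingRect(p))
# expected outline of collar in scene
a=np.linspace(0,2*np.pi,60);q=proj(c,np.c_[.4904+.034*np.cos(a),.0397+.034*np.sin(a),np.full(60,.1265)]);print('expect',q.min(0),q.max(0))
R=lambda x,y,z:[.728+x*.98+y*.199,.040-x*.199+y*.98,z]
print('lid shut expect scene',proj(c,[R(0,.1,.143),R(0,-.1,.143),R(-.18,.1,.143),R(-.18,-.1,.143)]).round(1).tolist())
E
python3 l.py 3
```

```text
[ 44.3 -87.2  47. ] [-0.13 -0.08 -0.28] t 6.475 p [0.585  0.0681 0.2048] F [ 0.75 -0.13 -0.52]
scene yellow bbox (320, 180, 12, 13)
expect [319.58242436 178.58704216] [336.48538626 191.16998037]
lid shut expect scene [[351.0, 236.0], [298.2, 224.4], [361.5, 199.2], [311.8, 189.1]]
```

View pics/s3.png

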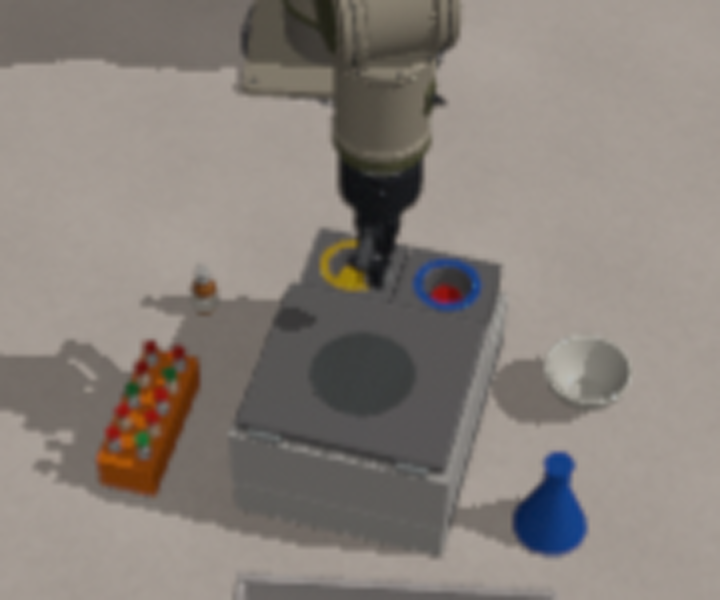

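View pics/t3.png

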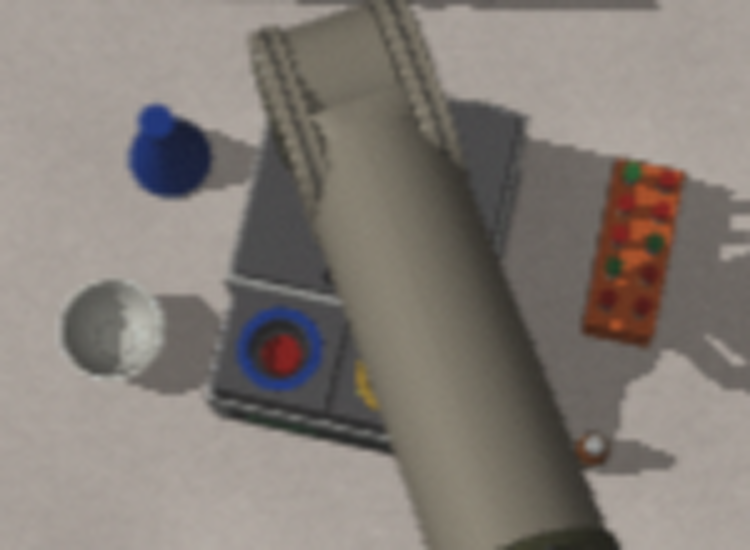

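The lid looks shut in both views: its back-left corner is at (298,227) px, against an expected (298,224). The push also stopped firmly at z = 143 mm. Next I'll move above the yellow well, averaging the two views to (0.4925, 0.0395).

Call:
apply_moves(
  increments=[
    [0,-28,15,0,0,0,1],
    [0,-56,30,0,0,0,1],
    [0,-85,46.5,0,0,0,1],
    [30,-85,46.5,0,0,0,1],
    [50,-85,46.5,0,0,0,1],
  ],
)

```text
time_s: 7.2
position: [0.4899, 0.0387, 0.15]
orientation: [[-0.001, 0.979, -0.202], [-0.001, -0.202, -0.979], [-1.0, -0.001, 0.001]]
contact_force: [0.3, -0.4, -0.3]
opening: 0.001
```

```bash
python3 l.py 4
```

```text
[-10.    0.3  -1.1] [-0.17  0.05  0.05] t 7.2 p [0.4899 0.0387 0.15  ] F [ 0.26 -0.37 -0.28]
scene yellow bbox (320, 181, 17, 12)
expect [319.58242436 178.58704216] [336.48538626 191.16998037]
lid shut expect scene [[351.0, 236.0], [298.2, 224.4], [361.5, 199.2], [311.8, 189.1]]
```

View pics/s4.png

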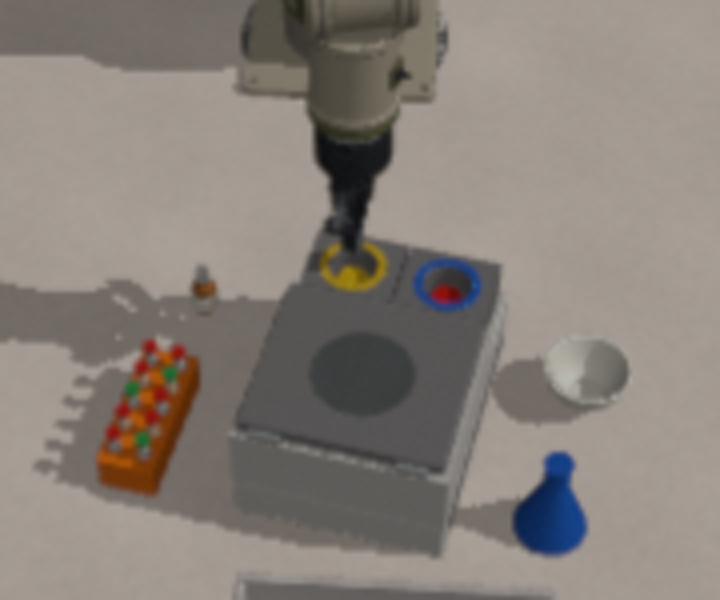

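View pics/t4.png

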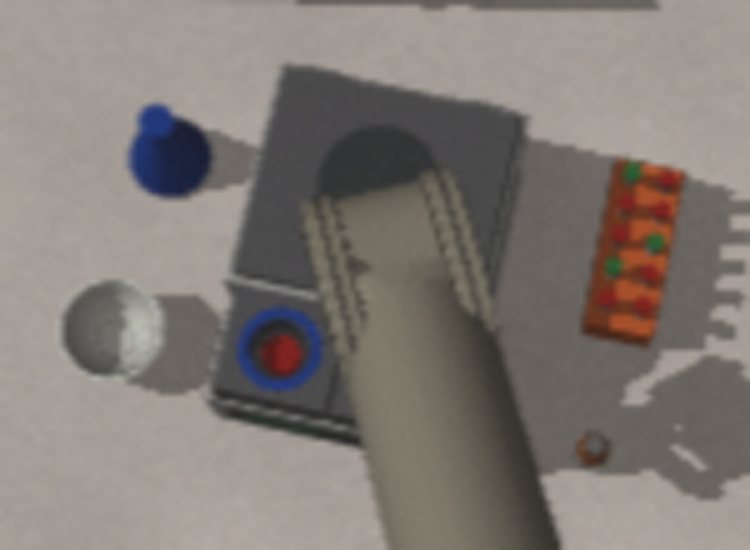

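```bash
python3 -c "
from go import *
c=capture('scene');print(proj(c,[state()['position'],[.4904,.0397,.1265],[.4950,.0397,.1265],[.4904,.0397,.1065]]))
cv2.imwrite('pics/s5.png',cv2.resize(c['frame'][165:205,300:360,::-1],None,fx=12,fy=12,interpolation=2))"
```

```text
[[327.93405154 180.70591176]
 [328.03209711 184.80411107]
 [327.9650754  185.65535261]
 [328.00504488 188.09555182]]
```

View pics/s5.png

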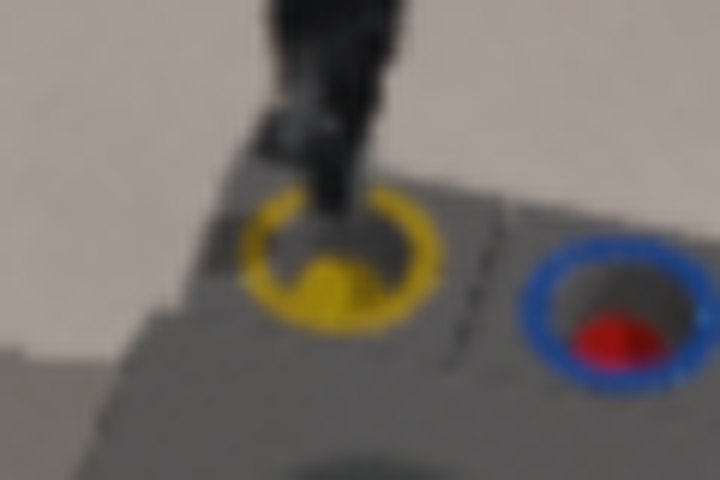

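The tip hangs over the yellow collar, whose centre is at (327.9,186) px; the scene view puts the well a few mm farther out than the top view does. I'll shift 3 mm forward and go in while watching force.

Call:
apply_moves(
  increments=[
    [0,3.5,-1.5,0,0,0,1],
    [10,3.5,-1.5,0,0,0,1],
    [20,3.5,-1.5,0,0,0,1],
    [30,3.5,-1.5,0,0,0,1],
    [36,3.5,-1.5,0,0,0,1],
  ],
)

```text
time_s: 7.98
position: [0.4942, 0.04, 0.1144]
orientation: [[-0.001, 0.979, -0.202], [-0.0, -0.202, -0.979], [-1.0, -0.001, 0.0]]
contact_force: [-0.8, -0.4, -0.2]
opening: -0.003
```

Call:
apply_moves(
  increments=[
    [3,0,0,0,0,0,1],
    [5,0,0,0,0,0,1],
    [7,0,0,0,0,0,1],
  ],
)

```text
time_s: 8.35
position: [0.4947, 0.0401, 0.1084]
orientation: [[0.0, 0.979, -0.202], [-0.0, -0.202, -0.979], [-1.0, 0.0, 0.0]]
contact_force: [0.9, 1.0, -0.6]
opening: -0.002
```

No side contact in the well. Pressing now.

Call:
apply_moves(
  increments=[
    [2,0,0,0,0,0,1],
    [4,0,0,0,0,0,1],
    [6,0,0,0,0,0,1],
  ],
)

```text
time_s: 8.72
position: [0.4947, 0.04, 0.1024]
orientation: [[0.0, 0.979, -0.202], [-0.0, -0.202, -0.979], [-1.0, 0.0, 0.0]]
contact_force: [-1.8, 0.1, 3.4]
opening: 0.001
```

Call:
apply_moves(
  increments=[
    [2,0,0,0,0,0,1],
    [3,0,0,0,0,0,1],
    [4,0,0,0,0,0,1],
  ],
)

```text
time_s: 9.1
position: [0.4949, 0.04, 0.1]
orientation: [[0.001, 0.979, -0.202], [-0.001, -0.202, -0.979], [-1.0, 0.001, 0.001]]
contact_force: [-12.5, -2.1, 31.6]
opening: 0.0
```

Call:
apply_moves(
  increments=[
    [-0.5,0,0,0,0,0,1],
    [-0.5,0,0,0,0,0,1],
    [-0.5,0,0,0,0,0,1],
    [-0.5,0,0,0,0,0,1],
    [-0.5,0,0,0,0,0,1],
  ],
)

```text
time_s: 9.72
position: [0.4948, 0.04, 0.1003]
orientation: [[0.001, 0.979, -0.202], [-0.001, -0.202, -0.979], [-1.0, 0.001, 0.001]]
contact_force: [-8.5, -1.8, 21.4]
opening: 0.003
```

Call:
apply_moves(
  increments=[
    [0,0,0,0,0,0,1],
    [0,0,0,0,0,0,1],
    [0,0,0,0,0,0,1],
    [0,0,0,0,0,0,1],
    [0,0,0,0,0,0,1],
  ],
)

```text
time_s: 10.35
position: [0.4948, 0.04, 0.1003]
orientation: [[0.001, 0.979, -0.202], [-0.001, -0.202, -0.979], [-1.0, 0.001, 0.001]]
contact_force: [-8.6, -0.4, 21.0]
opening: -0.006
```

Call:
apply_moves(
  increments=[
    [0,0,0,0,0,0,1],
    [0,0,0,0,0,0,1],
  ],
)

```text
time_s: 10.6
position: [0.4949, 0.0401, 0.1003]
orientation: [[0.001, 0.979, -0.202], [-0.001, -0.202, -0.979], [-1.0, 0.001, 0.001]]
contact_force: [-8.6, -1.4, 21.5]
opening: -0.003
```

Call:
apply_moves(
  increments=[
    [-5,0,0,0,0,0,1],
    [-15,0,0,0,0,0,1],
    [-30,0,0,0,0,0,1],
    [-50,0,0,0,0,0,1],
    [-80,0,0,0,0,0,1],
  ],
)

```text
time_s: 11.22
position: [0.4941, 0.04, 0.1797]
orientation: [[-0.001, 0.979, -0.202], [0.0, -0.202, -0.979], [-1.0, -0.001, 0.0]]
contact_force: [1.3, -0.1, -0.6]
opening: -0.001
```

Call:
apply_moves(
  increments=[
    [-40,-20,20,0,0,0,1],
    [-80,-30,60,0,0,0,1],
    [-80,-30,110,0,0,0,1],
    [-80,-30,150,0,0,0,1],
    [-80,-30,150,0,0,0,1],
  ],
)

```text
time_s: 11.85
position: [0.4342, -0.1036, 0.2594]
orientation: [[0.0, 0.978, -0.207], [-0.001, -0.207, -0.978], [-1.0, 0.001, 0.0]]
contact_force: [0.5, 0.5, -0.0]
opening: 0.0
```

```bash
python3 l.py 6; python3 -c "
from go import *
c=capture('scene');cv2.imwrite('pics/s7.png',cv2.resize(c['frame'][165:205,300:360,::-1],None,fx=12,fy=12,interpolation=2));cv2.imwrite('pics/s8.png',c['frame'][:,:,::-1])"
```

```text
[  99.4   25.4 -151.9] [-0.42  0.03 -0.03] t 11.85 p [ 0.4342 -0.1036  0.2594] F [ 0.51  0.51 -0.  ]
scene yellow bbox (320, 180, 17, 13)
expect [319.58242436 178.58704216] [336.48538626 191.16998037]
lid shut expect scene [[351.0, 236.0], [298.2, 224.4], [361.5, 199.2], [311.8, 189.1]]
```

View pics/t6.png

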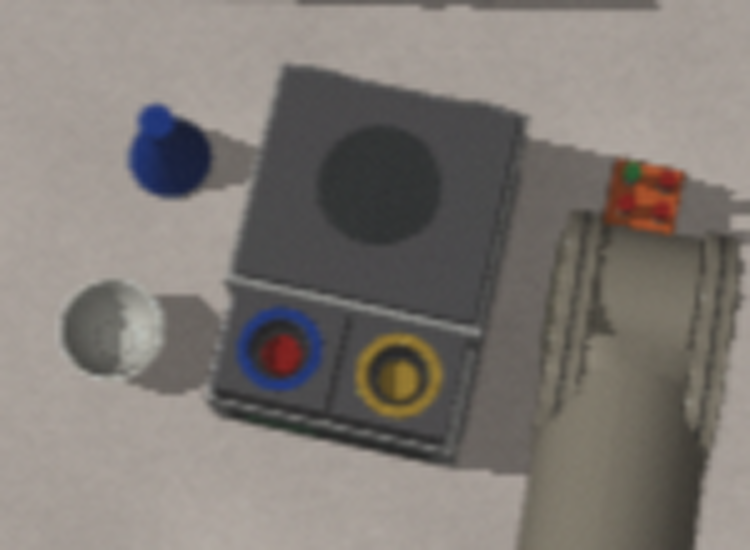

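View pics/s7.png

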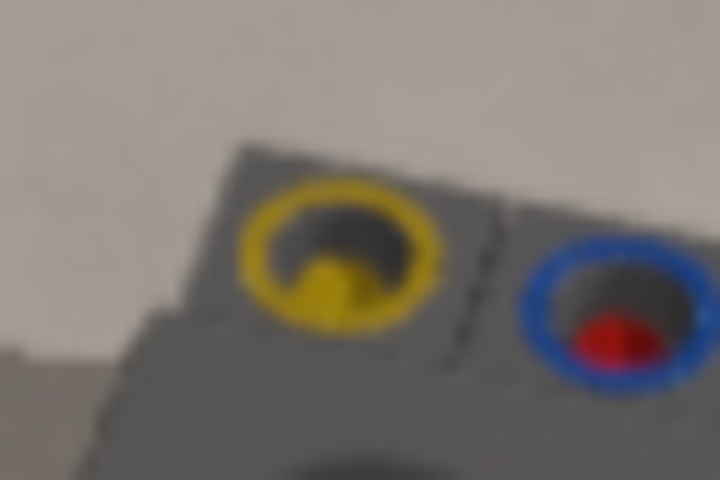

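View pics/s8.png

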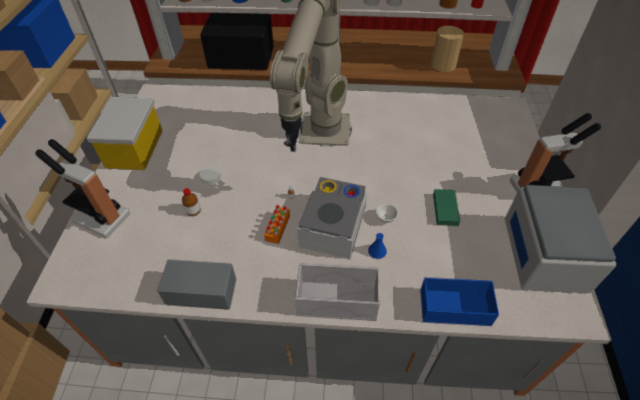

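In these pictures the lid is shut, the yellow key is up again (same look in its well as before, (328,189) px), the red key is untouched, and the glassware is where it was.

```bash
python3 -c "
from plant import *
s=state();print(abs(s['joint_vel']).max());print(sign_off())"
```

```text
0.5674118320540157
the job is handed in; nothing more can be done
None
```

I shut the lid, then pressed and released the yellow reset key, and handed the job in at about 12 s of the 56 s allowed. `sign_off` gave no verdict.

- **Lid:** I pushed it down near its front edge with the closed fingertips. It stopped firmly at 143 mm, its shut height, at 17 N, and both camera views show it shut.
- **Reset key:** I went into the yellow well without touching its sides on the way down. The key read 3.4 N partway and bottomed with the tip at 100 mm, against an expected 100.5 mm. I held it there about 1.5 s at 21–32 N, then lifted clear.
- **Last pictures:** the yellow key is up, the red key is untouched and the lid is still shut. The flask and bowl look unmoved. The visible end of the tube rack is in place in the top view; the arm hid the rest of it and the vial there. In the scene view the other loose items look unmoved by eye; I did not measure them.

**Disagreements:** the two cameras put the yellow well about 5 mm apart in x, so I aimed between them. A sideways force of 8–12 N also showed while the key was bottomed. The lid push showed a similar one (9 N), so I took it as an effect of pressing hard, though light contact with the well wall at the bottom is not ruled out.

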